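Hold the throttle slide at the full-open stop

ROBOT

A 6-joint arm with a two-finger parallel gripper is mounted at the origin on the work surface. World frame = base frame: x ahead of the robot, y to its left, z up, the work surface at z = 0. Lengths are in m, angles in rad, forces in N, time in s.
With the tool pointing down it reaches from about 0.4 to 0.925 m from the base axis. Payload 12.5 kg.
Tool frame: the origin (TCP) lies at the very end of the fingers, on their centre line; the grasp point (between the pads) lies 19 mm behind it; z points along the fingers, y is the line along which they close (so a half turn about z gives the same grasp; the last joint's range is limited). The gripper opens to 95 mm and grips with 3 to 60 N. Pads are 20 mm wide; open, the fingers measure 119 mm over their backs; the gripper's body (75 mm by 180 mm) begins 59 mm behind the grasp point.
Start: joints at [1.112, 0.491, 1.559, -0, 1.092, -0.106], TCP at [0.216, 0.587, 0.215] pointing down, gripper open.
Joint ranges: [-3.1, 3.1], [-0.84, 2.19], [0.05, 2.79], [-1.13, 4.28], [0.06, 2.93], [-2.69, 2.69]. Speed limits (rad/s): [2.22, 2.22, 2.79, 3.14, 3.14, 3.14].

INTERFACE

Orientations are given as [roll, pitch, yaw] about the fixed x, y, z axes, in that order (R = Rz(yaw) Ry(pitch) Rx(roll)).
In Python, from cell import * gives the robot as it stands.
- The arm moves only by the tool move_arm, never from a script. Its argument "plan" is one flat list of numbers, 5 for each row, row after row: the finger opening in mm, from 0 to 95.1, then the shift along the tool's x, y, z in units of 40 mm (1.0 is 40 mm), then the turn about the tool's z in units of 6 degrees (1.0 is 6 degrees). In form: [claw, tx, ty, tz, yaw, claw, tx, ty, tz, yaw, ...]. A call has 1 to 10 rows; each row is the pose to reach, as a shift and turn from the pose commanded when the call began, along the tool's axes at that moment; what a row does not reach only later rows make up. A row lasts 1/12 s, in which the tool goes at most 41.7 mm and 7.16 degrees, less where a joint would pass 70% of its speed; a pose out of reach is approached as far as the arm can. A call with a gripper value outside its range is refused whole. The fingers move at their own pace and stop on an object; "squeeze" is the grip in N (left out, the last holds). Time passes only in rows, so rows that repeat a pose let the fingers close. It gives the time, the measured TCP pose, the force, the opening and the grip force at its end, in the units of the state.
- get_state(): the state, without advancing time (a new reading comes with each control period).
- snapshot(name): name is "side" or "top" or "wrist"; returns the picture (420x560x3 uint8, blue, green, red); there is no depth.
- calibration(name): a dict with "fov_y" (degrees; the focal length in pixels is half the picture's height over the tangent of half this angle, whatever the lens; pixels are square), "cx", "cy" (the principal point, pixels), "eye" and "attitude" of the camera in the world. Camera axes: x right, y down, z forward; pixel columns grow to the right and rows downward; lengths in m; the calibration is good to about 2 mm. A picture is of the moment at which its call begins: read the wrist's pose just before it. calibration takes no time and is no camera call; for the wrist camera it gives the pose at the moment of the call.
- close_job(): hands the job in; it is judged then, once.
The state is a dict: "t": time; "joint_pos": joint angles; "joint_vel": joint speeds; "joint_efforts": joint torques, N m; "eef_pos": TCP position; "ee_rot": TCP orientation; "wrist_force": force on the tool from outside, world axes, zero at the start; "torque": the same for the moment, N m; "opening": finger opening in m; "gripper_force": force on a finger pad.
Only numpy, scipy, OpenCV 4.12 (cv2) and the standard library are available. Lean on these libraries where they do the work, as an engineer would, in place of code of your own. Each camera call takes 0.05 s, during which the arm holds its last target. There are 200 camera calls.

TASK

Take the flat throttle slide by its upright post, set it on the open bed of the checking guide and run it in through the flared mouth, under the two overhanging lips, against the sprung plunger until it sits hard against the stop block. Finish while still holding it there, pressed firmly on the stop against the spring but not forced, so that a reading can be taken; leave the other things on the cabinet top where they are.

Things in the scene. Friction and masses are not known exactly. Their poses are not given: they have to be found in the camera images.
- slide: The flat throttle slide, bare aluminium, 80 to 165 g: flat block 36 (x) x 34 (y) x 14 (z) mm with a square upright post 14 x 14 mm in its middle, its top 74 mm above the underside. Origin at the centre of the underside, z up along the post. Same front and back: either x face may lead. Starts standing on the cabinet top, left or right of the guide.
- guide: The steel checking guide, fixed; place and heading vary. Origin on the cabinet top under the middle of the open loading place; x runs along the channel to the plunger and stop, y across, z up. Bed: plate 84 mm wide, x = -45 to 190 mm, its top 8 mm above the cabinet top, open up to x = 19 mm. Nothing on the guide is higher than 34 mm.
- mouth (a point): Start of the channel on the guide: centre line, x = 50 mm, on the bed's top (z = 8 mm). Slanted cheeks narrow the way to it from 65 mm wide at x = 20 mm. From here to x = 130 mm the channel is straight, 38 mm wide, rails 26 mm high above the cabinet top.
- lips (a point): Middle of the slot between the two lips that overhang the channel from guide x = 50 to 104 mm: this point is at x = 77, y = 0, z = 31 mm, level with the lips' top. Their underside is 26 mm above the cabinet top; the slot between them, for the post, is 22 mm wide along the centre line.
- stop: Stop block at the channel's end, fixed to the guide, 62 mm wide, top 30 mm above the cabinet top, with a central opening from which the plunger sticks out. Origin at the foot of its front face, at guide x = 130, y = 0, z = 8 mm; axes as the guide's. With the slide's leading face on it, the slide's origin is at guide x = 112 mm.
- plunger (a joint): Travel (m) of the sprung plunger, a brass pin 12 mm thick along the channel, axis 7.5 mm above the bed. 0 = fully out, nose 14 mm ahead of the stop face; 0.014 = flush with the stop face, where the slide meets the stop. The spring pushes back with 4 N at 0 rising to 9.6 N at 0.014 and throws the slide back if let go. Its tail comes out of the stop block's back.
- plunger_nose (a point): Centre of the plunger's front end face; moves with the plunger.
- barrel: Bystander: round barrel throttle slide, aluminium, 30 mm diameter, 42 mm high, no post. Origin at the centre of the underside.
- cup: Bystander: clear plastic inspection cup, 60 mm across, 55 mm high. Origin at the centre of the underside.
- choke: Bystander: red anodized choke lever lying flat, 73 mm long, 20 mm wide, 10 mm high. Origin on its underside near the middle.
- caliper: Bystander: steel vernier caliper lying flat across the back of the table, 230 x 58 x 7 mm. Origin on its underside in the middle of the beam.
- driver: Bystander: screwdriver with black handle, 160 mm long, lying flat on the right.
- jetholder: Bystander: one brass jet holder standing on the left, 22 mm diameter, 26 mm high. Origin at the centre of the underside.
Not all that is in view belongs to the job. What is shaped like the slide but brown or purple is not meant.

How it is judged:
On the way:
1. the slide is in the channel under the lips, on the bed, the plunger still out (y of slide in the frame of guide between -0.005 and 0.005 m and z of slide in the frame of guide between 0.005 and 0.014 m and x of slide in the frame of guide between 0.05 and 0.097 m and value of joint plunger below 0.002 m), for 0.05 s.
At the end, for the whole second after the job is handed in: For the last second the fingers touch the slide and hold it still and upright (0.15 rad) in the channel, within 5 mm of its centre line and 6 mm of the bed, origin past guide x = 109.5 mm, plunger in by over 12 mm, pressing on the stop with 0.5 to 45 N; bystanders moved under 30 mm (y of slide in the frame of guide between -0.005 and 0.005 m and z of slide in the frame of guide between 0.005 and 0.014 m and x of slide in the frame of guide above 0.1095 m and value of joint plunger above 0.012 m and contact force between slide and stop between 0.5 and 45 N and contact force between the fingers and slide above 1 N and linear speed of slide below 0.02 m/s and angle between the z axis of slide and the z axis of guide, either way round below 0.15 rad); the arm keeps its last pose, push and grip.
It fails at once if another thing on the cabinet top is moved more than 30 mm (distance of any of barrel, cup, choke, caliper, driver, jetholder from where it was at the start of the episode above 0.03 m).
It also fails if it takes over 59 s, if anything falls off the work surface, if the arm or the gripper's body presses on something with over 40 N, if the wrist force passes 120 N, or if a joint passes its speed limit or range.

## Working session

There is one attempt and no reset: what is moved stays moved. The work goes in short steps, Python scripts to look and compute and a tool call to move; the robot and the scene stay as the last step left them, time stands still between calls to the robot, and variables do not carry over. Pictures are saved under pics/ and viewed, at most 10 in all, crops included, and the job is handed in when it is done.

Besides the shell and the picture viewer there is one more tool, called after ">>>" by a JSON object that holds its "op" and its "data". move_arm: Moves the arm, as the interface text tells. Its arguments: {"type":"object","properties":{"plan":{"type":"array"},"squeeze":{"type":"number"}},"required":["plan"]}

```bash
mkdir -p pics; python3 - <<'E'
from cell import *
import cv2
for n in("top","side"):
    cv2.imwrite(f"pics/{n}0.png",snapshot(n)); print(n,calibration(n))
print(calibration("wrist")); print(get_state())
E
```

```text
top {'fov_y': 43.12450185327283, 'cx': 274.1645502441437, 'cy': 206.5270838290778, 'eye': array([ 0.3661379 , -0.03171787,  1.37492249]), 'attitude': array([-2.96448417,  0.01571972, -1.5735982 ])}
side {'fov_y': 56.23854738845764, 'cx': 277.82924129106175, 'cy': 214.9269588014768, 'eye': array([0.4692001 , 0.63644575, 0.6911725 ]), 'attitude': array([-2.33481081,  0.01034244, -2.91653434])}
{'fov_y': 63.6946447448862, 'cx': 278.60387581021394, 'cy': 209.605805714776, 'eye': array([0.15371699, 0.60881173, 0.38511492]), 'attitude': array([2.90371147e+00, 1.56493031e-03, 1.21849768e+00])}
{'t': 0.1, 'joint_pos': array([ 1.11238994e+00,  4.91501964e-01,  1.55938356e+00, -1.15414433e-05,
        1.09168706e+00, -1.05627890e-01]), 'joint_vel': array([-2.97584883e-04, -1.55532306e-03, -9.45092319e-04,  7.88476201e-04,
        3.51386704e-06, -2.37248250e-04]), 'joint_efforts': array([ 3.15837839e-03, -6.13620257e+01, -2.58605486e+01,  6.93818252e-02,
        4.70030971e-02, -5.21143909e-05]), 'eef_pos': array([0.2158462 , 0.58632253, 0.21412022]), 'ee_rot': array([-3.14061710e+00, -9.31366861e-05,  2.78881944e+00]), 'wrist_force': array([-0.32192166,  0.40290966, -0.19117198]), 'torque': array([0.04095904, 0.00263945, 0.0134084 ]), 'gripper_force': 0.0, 'opening': 0.09518434050159306}
```

View pics/top0.png

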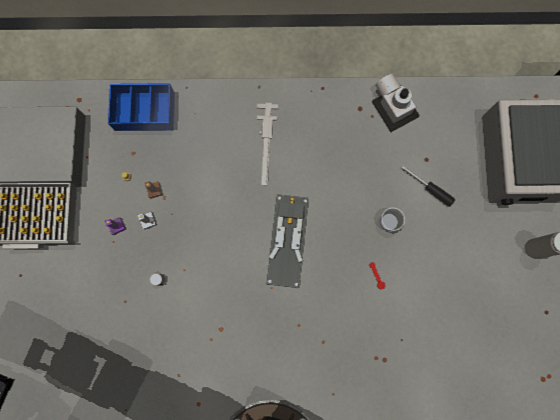

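View pics/side0.png

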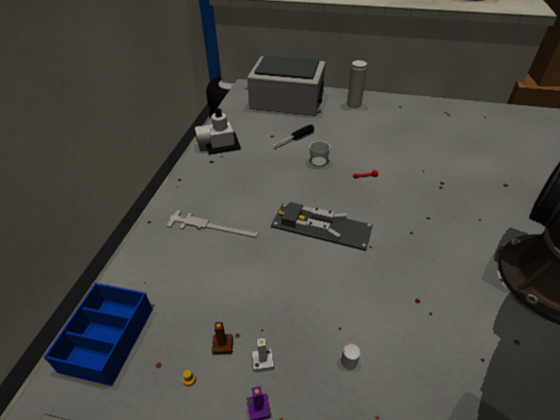

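The top view shows the bare-aluminium slide at about (147,220). The purple lookalike is at (116,226), the brown one at (153,189) and the barrel at (157,280). The guide is centred near (288,240), with its mouth towards the robot (bottom) and the plunger near (291,205). In the side view the slide is at (262,354).

```bash
cat > h.py <<'E'
from cell import *
import cv2, numpy as np
from scipy.spatial.transform import Rotation as R
def ray(c,u,v):
    f=210/np.tan(np.radians(c['fov_y']/2))
    d=R.from_euler('xyz',c['attitude']).as_matrix()@np.array([(u-c['cx'])/f,(v-c['cy'])/f,1.])
    return np.array(c['eye']),d/np.linalg.norm(d)
def plane(c,u,v,z):
    e,d=ray(c,u,v); return e+d*(z-e[2])/d[2]
def tri(c1,p1,c2,p2):
    e1,d1=ray(c1,*p1); e2,d2=ray(c2,*p2)
    s=np.linalg.lstsq(np.c_[d1,-d2],e2-e1,rcond=None)[0]
    a,b=e1+s[0]*d1,e2+s[1]*d2
    return (a+b)/2,np.linalg.norm(a-b)
def project(c,p):
    f=210/np.tan(np.radians(c['fov_y']/2))
    q=R.from_euler('xyz',c['attitude']).as_matrix().T@(np.array(p)-c['eye'])
    return c['cx']+f*q[0]/q[2],c['cy']+f*q[1]/q[2]
def shift(p):  # world target TCP -> row units from current pose
    s=get_state(); M=R.from_euler('xyz',s['ee_rot']).as_matrix()
    return (M.T@(np.array(p)-s['eef_pos'])/0.04).round(2)
E
python3 - <<'E'
from h import *
np.set_printoptions(precision=4,suppress=True)
c=calibration("top");s=calibration("side")
print("block",plane(c,147,221,.014),plane(s,263,361,.014),"purple",plane(c,116,227,.014),"brown",plane(c,153,190,.014),"barrel",plane(c,157,282,.04))
for p in((278,196),(308,199),(268,284),(297,287)): print(plane(c,*p,.008))
t=cv2.imread("pics/top0.png");a=cv2.resize(t[180:295,100:320],None,fx=3.6,fy=3.6,interpolation=cv2.INTER_CUBIC)
cv2.imwrite("pics/topc.png",a)
E
```

```text
block [0.5735 0.3197 0.014 ] [0.5752 0.3242 0.014 ] purple [0.5581 0.3998 0.014 ] brown [0.6557 0.3071 0.014 ] barrel [0.4153 0.2818 0.04  ]
[ 0.6389 -0.0211  0.008 ]
[ 0.6304 -0.0995  0.008 ]
[0.4105 0.0054 0.008 ]
[ 0.4027 -0.0684  0.008 ]
```

View pics/topc.png

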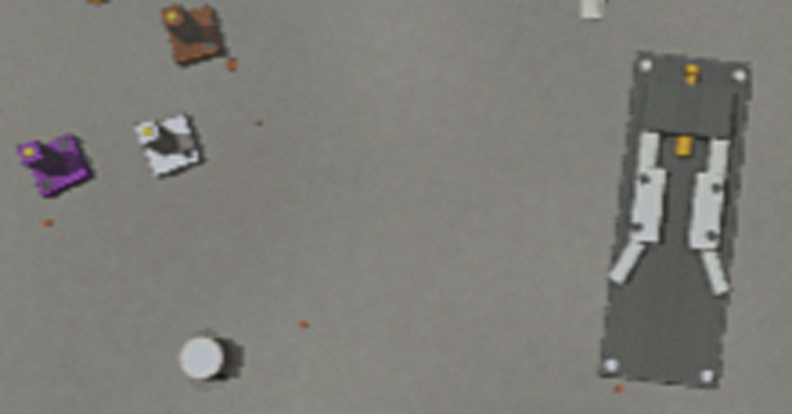

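The crop shows the white slide with its block turned about 23°, and the guide heading about −7°. I'll move above the slide for a closer wrist view.

```bash
python3 - <<'E'
from h import *
print(shift([.574,.321,.16]))
E
```

```text
[-10.69  -3.13   1.36]
```

>>> {"op": "move_arm", "data": {"plan": [45,-10.7,-3.1,0.5,7.8,45,-10.7,-3.1,1.35,7.8,45,-10.7,-3.1,1.35,7.8,45,-10.7,-3.1,1.35,7.8,45,-10.7,-3.1,1.35,7.8,45,-10.7,-3.1,1.35,7.8,45,-10.7,-3.1,1.35,7.8,45,-10.7,-3.1,1.35,7.8,45,-10.7,-3.1,1.35,7.8,45,-10.7,-3.1,1.35,7.8]}}

```text
t: 0.93
eef_pos: [0.5503, 0.3397, 0.1643]
ee_rot: [-3.141, -0.0, 1.972]
wrist_force: [0.7, 1.4, -0.8]
opening: 0.0452
gripper_force: 0.0
```

>>> {"op": "move_arm", "data": {"plan": [45,0,0,0,0,45,0,0,0,0,45,0,0,0,0,45,0,0,0,0]}}

```text
t: 1.27
eef_pos: [0.5481, 0.342, 0.1649]
ee_rot: [-3.141, -0.0, 1.973]
wrist_force: [0.2, 0.8, 0.5]
opening: 0.0451
gripper_force: 0.0
```

```bash
python3 - <<'E'
from h import *
s=get_state();print(s['t'],s['eef_pos'],s['ee_rot'])
c=calibration("wrist");cv2.imwrite("pics/w1.png",snapshot("wrist"));np.save("w1.npy",c)
E
```

```text
1.2667 [0.5480668  0.34202889 0.16486449] [-3.14139156e+00 -2.02346345e-04  1.97297454e+00]
```

View pics/w1.png

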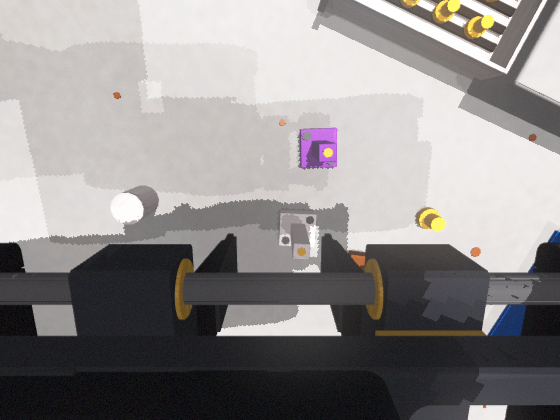

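The slide is at (300,230), partly hidden by the fingers, with its post top (dot) at (302,252). Its edges are almost parallel to the image axes, so the yaw is close. I'll shift along tool −x to see it whole.

>>> {"op": "move_arm", "data": {"plan": [45,-1.2,0,0,0,45,-1.2,0,0,0,45,-1.2,0,0,0,45,-1.2,0,0,0]}}

```text
t: 1.65
eef_pos: [0.5672, 0.2977, 0.1651]
ee_rot: [3.141, -0.0, 1.972]
wrist_force: [-0.4, 0.2, -0.1]
opening: 0.0449
gripper_force: 0.0
```

```bash
python3 - <<'E'
from h import *
s=get_state();print(s['t'],s['eef_pos'],s['ee_rot'])
c=calibration("wrist");im=snapshot("wrist");cv2.imwrite("pics/w2full.png",im);np.save("w2.npy",c)
cv2.imwrite("pics/w2.png",cv2.resize(im[100:250,220:400],None,fx=4,fy=4,interpolation=cv2.INTER_CUBIC))
E
```

```text
1.65 [0.56722972 0.29771103 0.16509418] [ 3.14122734e+00 -2.59392640e-04  1.97200886e+00]
```

View pics/w2.png

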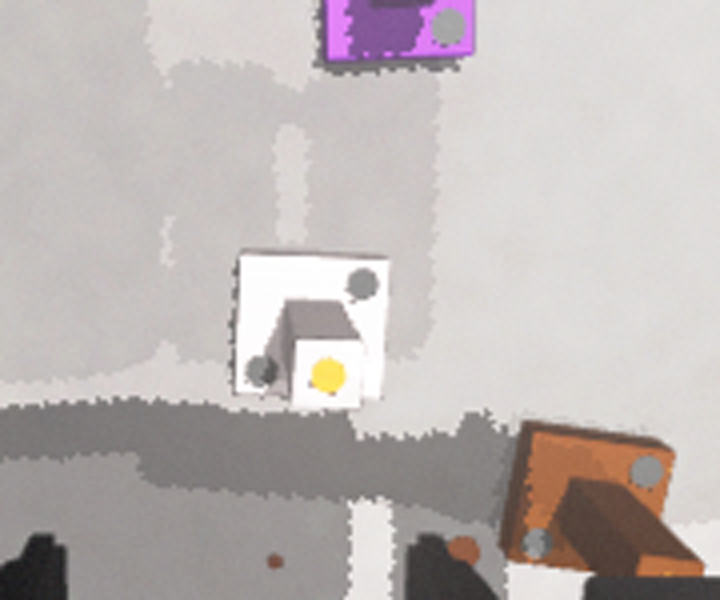

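The block's top-face corners in the crop are (240,252), (388,260), (380,398) and (235,393), and the post dot is at (328,375). It is slightly longer along the image horizontal, so slide x lies along tool y.

```bash
python3 - <<'E'
from h import *
np.set_printoptions(precision=4,suppress=True)
c1=np.load("w1.npy",allow_pickle=True).item();c2=np.load("w2.npy",allow_pickle=True).item();t=calibration("top")
def full(p): return p[0]/4+220,p[1]/4+100
dot=full((328,375))
print("dot w2/top",tri(c2,dot,t,(140.8,216.4)),"w2/w1",tri(c2,dot,c1,(302,252)))
im=cv2.imread("pics/w1.png")
print("tl w1/w2",tri(c2,full((240,252)),c1,(279.5,210.5)))
P=np.array([plane(c2,*full(p),.014) for p in((240,252),(388,260),(380,398),(235,393))])
print("centre",P.mean(0),"dot@74",plane(c2,*dot,.074))
for i,j in((0,1),(3,2),(0,3),(1,2)):
    d=P[j]-P[i];print(np.linalg.norm(d),np.degrees(np.arctan2(d[1],d[0])))
print("toolyaw",np.degrees(get_state()['ee_rot'][2]))
m=P.mean(0);print(shift([m[0],m[1],.09]),shift([m[0],m[1],.034]))
E
```

```text
dot w2/top (array([0.5763, 0.319 , 0.0781]), np.float64(0.001980404500039333)) w2/w1 (array([0.5778, 0.3187, 0.0759]), np.float64(0.00041775374902528633))
tl w1/w2 (array([0.5552, 0.3268, 0.0006]), np.float64(0.0008798162256864291))
centre [0.5777 0.3185 0.014 ] dot@74 [0.5779 0.3183 0.074 ]
0.03520269108520479 19.93063918331319
0.03530595339664103 20.994042706396968
0.03415246971119132 -68.97125321485348
0.03349939507351454 -68.78359133874747
toolyaw 113.02251326457895
[0.37 0.44 1.88] [0.37 0.44 3.28]
```

>>> {"op": "move_arm", "data": {"plan": [45,0.37,0.44,0.6,0.35,45,0.37,0.44,1.5,0.35,45,0.37,0.44,2.4,0.35,45,0.37,0.44,3.28,0.35,45,0.37,0.44,3.28,0.35,45,0.37,0.44,3.28,0.35,8,0.37,0.44,3.28,0.35,8,0.37,0.44,3.28,0.35,8,0.37,0.44,3.28,0.35,8,0.37,0.44,3.28,0.35], "squeeze": 30}}

```text
t: 2.53
eef_pos: [0.5787, 0.3179, 0.0354]
ee_rot: [3.139, -0.0, 1.935]
wrist_force: [0.0, -0.3, -0.5]
opening: 0.0235
gripper_force: 0.0
```

>>> {"op": "move_arm", "data": {"plan": [8,0,0,0,0,8,0,0,0,0,8,0,0,0,0,8,0,0,0,0]}}

```text
t: 2.87
eef_pos: [0.5784, 0.3177, 0.0345]
ee_rot: [3.14, -0.0, 1.935]
wrist_force: [-1.1, 0.2, 6.7]
opening: 0.0138
gripper_force: 30.0
```

The post is gripped (13.8 mm opening, 30 N). I'll lift it and go to a viewing pose beside the guide.

>>> {"op": "move_arm", "data": {"plan": [8,0,0,-1,0,8,0,0,-2,0,8,0,0,-3,0,8,0,0,-4,0,8,0,0,-4,0]}}

```text
t: 3.28
eef_pos: [0.5805, 0.3186, 0.2019]
ee_rot: [3.13, -0.001, 1.935]
wrist_force: [0.6, -0.0, -1.9]
opening: 0.0141
gripper_force: 30.0
```

```bash
python3 - <<'E'
from h import *
s=get_state();print(s['eef_pos'],s['ee_rot'],s['opening'],shift([.50,-.10,.195]))
t=calibration("top")
for p in((279.4,198.1),(305.6,200.8),(269.7,281.7),(296.4,284.4)): print(plane(t,*p,.009))
E
```

```text
[0.58045034 0.31862735 0.20190729] [ 3.13000078e+00 -5.16796510e-04  1.93532330e+00] 0.014067246840454755 [-9.06 -5.61  0.1 ]
[ 0.63304529 -0.02470273  0.009     ]
[ 0.62545263 -0.09315518  0.009     ]
[0.41623662 0.00098967 0.009     ]
[ 0.40920404 -0.06691861  0.009     ]
```

>>> {"op": "move_arm", "data": {"plan": [8,-9.06,-5.6,0.1,4.6,8,-9.06,-5.6,0.1,4.6,8,-9.06,-5.6,0.1,4.6,8,-9.06,-5.6,0.1,4.6,8,-9.06,-5.6,0.1,4.6,8,-9.06,-5.6,0.1,4.6,8,-9.06,-5.6,0.1,4.6,8,-9.06,-5.6,0.1,4.6,8,-9.06,-5.6,0.1,4.6,8,-9.06,-5.6,0.1,4.6]}}

```text
t: 4.12
eef_pos: [0.4989, -0.0934, 0.1896]
ee_rot: [3.141, -0.0, 1.454]
wrist_force: [0.9, -1.3, -0.7]
opening: 0.0137
gripper_force: 30.0
```

>>> {"op": "move_arm", "data": {"plan": [8,0,0,0,0,8,0,0,0,0,8,0,0,0,0,8,0,0,0,0]}}

```text
t: 4.45
eef_pos: [0.4999, -0.0906, 0.1896]
ee_rot: [-3.142, -0.0, 1.455]
wrist_force: [-0.3, 0.5, -1.7]
opening: 0.014
gripper_force: 30.0
```

```bash
python3 - <<'E'
from h import *
s=get_state();print(s['t'],s['eef_pos'],s['ee_rot'],s['opening'])
c=calibration("wrist");im=snapshot("wrist");cv2.imwrite("pics/w3.png",im);np.save("w3.npy",c)
E
```

```text
4.45 [ 0.49988387 -0.09059894  0.18957944] [-3.14151568e+00 -2.55419671e-04  1.45473362e+00] 0.01398392459455155
```

View pics/w3.png

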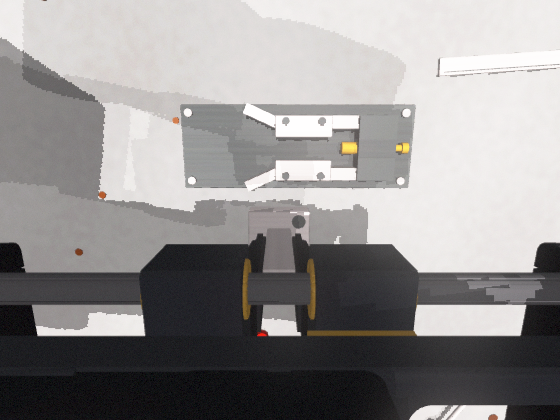

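The whole guide is visible. The screws are near (188,113), (408,114), (192,181) and (401,181), the plunger nose is at (341,148), and the held slide is at (279,222). Next I compute the guide frame.

```bash
python3 - <<'E'
from h import *
np.set_printoptions(precision=4,suppress=True)
c=np.load("w3.npy",allow_pickle=True).item();t=calibration("top");im=cv2.imread("pics/w3.png");g=cv2.cvtColor(im,cv2.COLOR_BGR2GRAY)
S=[]
for (x,y) in((192,181),(401,181),(188,113),(408,114)):
    w=np.clip(g[y-7:y+8,x-7:x+8].astype(float)-150,0,None);w[:, :2]*=1
    lab=cv2.connectedComponentsWithStats((g[y-7:y+8,x-7:x+8]>150).astype(np.uint8))
    k=lab[1][7,7];cx,cy=lab[3][k];S.append((x-7+cx,y-7+cy));print(S[-1],lab[2][k][4])
tops=[(296.4,284.4),(305.6,200.8),(269.7,281.7),(279.4,198.1)]
for a,b in zip(S,tops): print("tri",tri(c,a,t,b))
P=np.array([plane(c,*a,.009) for a in S])
m0=(P[0]+P[2])/2;m1=(P[1]+P[3])/2;d=m1-m0;yaw=np.arctan2(d[1],d[0])
print(P,"len",np.linalg.norm(d),"wid",np.linalg.norm(P[0]-P[2]),"yaw",np.degrees(yaw))
for i,j in((0,1),(2,3)): e=P[j]-P[i];print(np.degrees(np.arctan2(e[1],e[0])))
u=np.array([np.cos(yaw),np.sin(yaw)]);cen=(m0+m1)[:2]/2;O=cen-u*.0725
hsv=cv2.cvtColor(im,cv2.COLOR_BGR2HSV);y=(cv2.inRange(hsv,(18,120,120),(35,255,255)))[135:165,330:365]
ys,xs=np.nonzero(y);n=plane(c,330+xs.min(),135+ys.mean(),.0155);print("nose in guide",(n[:2]-O)@u,(n[:2]-O)@[-u[1],u[0]])
print("O",O);np.save("guide.npy",[O[0],O[1],yaw])
for q in(.0,.03,.112): print(q,O+u*q)
print(shift([*(O+u*-.02),.15]),np.degrees(get_state()['ee_rot'][2])-90-np.degrees(yaw))
E
```

```text
(np.float64(191.5204081632653), np.float64(180.94897959183675)) 196
(np.float64(401.7659574468085), np.float64(181.62234042553192)) 188
(np.float64(187.26984126984127), np.float64(112.07936507936508)) 63
(np.float64(408.4095238095238), np.float64(114.0047619047619)) 210
tri (array([ 0.4096, -0.0681,  0.0087]), np.float64(0.0024479330362343226))
tri (array([ 0.6223, -0.092 ,  0.0275]), np.float64(0.0008847594838324046))
tri (array([0.4164, 0.0007, 0.0024]), np.float64(0.0009186360526587807))
tri (array([ 0.6277, -0.0261,  0.0361]), np.float64(0.002620657318955265))
[[ 0.41   -0.0692  0.009 ]
 [ 0.629  -0.0954  0.009 ]
 [ 0.418  -0.0002  0.009 ]
 [ 0.6377 -0.0276  0.009 ]] len 0.22092743538172607 wid 0.06944440008647812 yaw -6.9543130682159395
-6.807251602741584
-7.100825389919678
nose in guide 0.11710163824635011 0.0010994730218174486
O [ 0.4517 -0.0393]
0.0 [ 0.4517 -0.0393]
0.03 [ 0.4815 -0.043 ]
0.112 [ 0.5629 -0.0529]
[ 1.13 -1.84  0.99] 0.3418172687123624
```

```bash
python3 - <<'E'
from h import *
np.set_printoptions(precision=4,suppress=True)
c=np.load("w3.npy",allow_pickle=True).item();im=cv2.imread("pics/w3.png");g=cv2.cvtColor(im,cv2.COLOR_BGR2GRAY)
S=[]
for (x,y) in((192,181),(401,181),(188,113),(408,114)):
    w=g[y-5:y+6,x-5:x+6];th,b=cv2.threshold(w,0,1,cv2.THRESH_OTSU)
    _,l,st,ce=cv2.connectedComponentsWithStats(b);k=l[5,5];S.append((x-5+ce[k][0],y-5+ce[k][1]));print(S[-1],th,st[k][4])
P=np.array([plane(c,*a,.009)[:2] for a in S])
d=(P[1]+P[3]-P[0]-P[2])/2;yaw=np.arctan2(d[1],d[0]);print("len",np.linalg.norm(d),"yaw",np.degrees(yaw))
u=np.array([np.cos(yaw),np.sin(yaw)]);v=np.array([-u[1],u[0]]);O=P.mean(0)-u*.0725;print("O",O)
# bright lips/rails: pixel rows of edges in columns across lips
for col in(295,305,320):
    r=np.nonzero(np.diff((g[100:190,col]>150).astype(int)))[0]+100.5
    print(col,r,[round(float((plane(c,col,q,.031)[:2]-O)@v)*1e3,1) for q in r])
np.save("guide.npy",[O[0],O[1],yaw])
E
```

```text
(np.float64(191.3673469387755), np.float64(180.20408163265307)) 198.0 49
(np.float64(400.25), np.float64(180.625)) 195.0 48
(np.float64(187.3148148148148), np.float64(112.12962962962963)) 185.0 54
(np.float64(406.2), np.float64(112.4)) 203.0 55
len 0.21894420038424658 yaw -6.713714298334516
O [ 0.4507 -0.0387]
295 [136.5 159.5 180.5 184.5 186.5 187.5] [11.2, -10.6, -31.1, -35.0, -37.0, -38.0]
305 [113.5 114.5 136.5 159.5 180.5 184.5 186.5 187.5] [32.3, 31.4, 11.2, -10.6, -31.1, -35.0, -37.0, -38.0]
320 [113.5 114.5 136.5 139.5 157.5 159.5 179.5 184.5 185.5 187.5] [32.3, 31.4, 11.2, 8.4, -8.6, -10.5, -30.0, -35.0, -36.0, -38.0]
```

```bash
cat >> h.py <<'E'
def gshift(x,z,y=0):
    ox,oy,w=np.load("guide.npy");u=np.array([np.cos(w),np.sin(w)]);v=np.array([-u[1],u[0]])
    return shift([*(np.array([ox,oy])+u*x+v*y),z])
def gpos():
    ox,oy,w=np.load("guide.npy");u=np.array([np.cos(w),np.sin(w)]);v=np.array([-u[1],u[0]])
    p=get_state()['eef_pos'];q=p[:2]-[ox,oy];return np.round([q@u*1e3,q@v*1e3,p[2]*1e3],2)
E
python3 -c "
from h import *
print(gpos(),gshift(-.005,.09))"
```

```text
[ 54.91 -45.59 189.6 ] [ 1.14 -1.5   2.49]
```

>>> {"op": "move_arm", "data": {"plan": [8,0.6,-0.75,0.5,0,8,1.14,-1.5,1,0,8,1.14,-1.5,1.8,0,8,1.14,-1.5,2.5,0,8,1.14,-1.5,2.5,0,8,1.14,-1.5,2.5,0,8,1.14,-1.5,2.5,0]}}

```text
t: 5.08
eef_pos: [0.4464, -0.039, 0.0907]
ee_rot: [3.141, 0.0, 1.455]
wrist_force: [0.2, 0.6, -0.9]
opening: 0.0136
gripper_force: 30.0
```

```bash
python3 - <<'E'
from h import *
print(gpos(),gshift(-.005,.0435),get_state()['ee_rot'])
cv2.imwrite("pics/w4.png",snapshot("wrist"))
E
```

```text
[-4.31 -0.83 90.69] [ 0.02 -0.02  1.18] [3.14053196e+00 2.24343539e-05 1.45456492e+00]
```

View pics/w4.png

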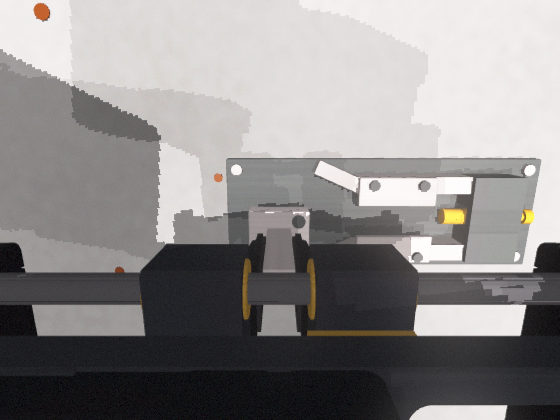

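The slide hangs square over the loading place at (279,225). I'll lower it onto the bed.

>>> {"op": "move_arm", "data": {"plan": [8,0.02,-0.02,0.5,0,8,0.02,-0.02,0.9,0,8,0.02,-0.02,1.1,0,8,0.02,-0.02,1.18,0,8,0.02,-0.02,1.18,0,8,0.02,-0.02,1.18,0]}}

```text
t: 5.63
eef_pos: [0.4453, -0.0385, 0.0432]
ee_rot: [3.141, 0.0, 1.454]
wrist_force: [0.5, -0.7, -1.4]
opening: 0.0138
gripper_force: 30.0
```

```bash
python3 - <<'E'
from h import *
np.set_printoptions(precision=4,suppress=True)
s=get_state();print(gpos(),s['wrist_force'],gshift(.085,.0427),gshift(.112,.0427))
im=snapshot("wrist");c=calibration("wrist");g=cv2.cvtColor(im,cv2.COLOR_BGR2GRAY)
cv2.imwrite("pics/w5.png",im[150:350,180:560])
E
```

```text
[-5.43 -0.49 43.2 ] [ 0.4993 -0.7157 -1.4143] [0.01 2.26 0.02] [0.01 2.94 0.02]
```

>>> {"op": "move_arm", "data": {"plan": [8,0.01,0.15,0.01,0,8,0.01,0.3,0.01,0,8,0.01,0.45,0.01,0,8,0.01,0.57,0.01,0,8,0.01,0.69,0.01,0,8,0.01,0.81,0.01,0,8,0.01,0.93,0.01,0,8,0.01,1.05,0.01,0,8,0.01,1.15,0.01,0,8,0.01,1.25,0.01,0]}}

```text
t: 6.52
eef_pos: [0.4942, -0.0437, 0.0424]
ee_rot: [-3.14, -0.0, 1.454]
wrist_force: [-5.9, 0.7, 9.3]
opening: 0.0138
gripper_force: 30.0
```

```bash
python3 - <<'E'
from h import *
s=get_state();print(gpos(),s['wrist_force'],s['torque'],gshift(.085,.0427))
E
```

```text
[43.76  0.1  42.4 ] [-5.94550094  0.74028835  9.25973001] [ 0.01493536  1.23734013 -0.0174489 ] [-0.    1.03 -0.01]
```

>>> {"op": "move_arm", "data": {"plan": [8,0,0,-0.02,0,8,0,0.1,-0.02,0,8,0,0.2,-0.02,0,8,0,0.3,-0.02,0,8,0,0.4,-0.02,0,8,0,0.5,-0.02,0,8,0,0.6,-0.02,0,8,0,0.7,-0.02,0,8,0,0.8,-0.02,0,8,0,0.8,-0.02,0]}}

```text
t: 7.35
eef_pos: [0.5271, -0.0477, 0.0428]
ee_rot: [3.141, -0.0, 1.454]
wrist_force: [-0.6, -0.4, -1.3]
opening: 0.0141
gripper_force: 30.0
```

```bash
python3 - <<'E'
from h import *
s=get_state();print(gpos(),s['wrist_force'],s['torque'],gshift(.112,.0425))
im=snapshot("wrist");cv2.imwrite("pics/w6.png",im)
E
```

```text
[ 7.692e+01 -7.000e-02  4.283e+01] [-0.61490331 -0.374074   -1.33697314] [-0.01389089  0.0370185  -0.03157957] [0.   0.88 0.01]
```

View pics/w6.png

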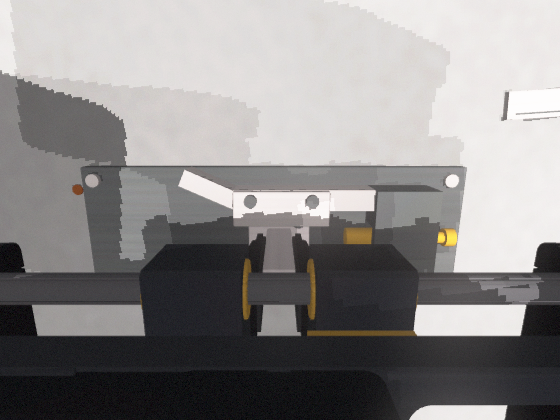

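The slide is under the lips at guide x ≈ 77, centred, with the plunger (345,236) still out and almost no side force. I'll push on against the plunger.

>>> {"op": "move_arm", "data": {"plan": [8,0,0.12,-0.0,0,8,0,0.24,-0.0,0,8,0,0.36,0,0,8,0,0.46,0,0,8,0,0.56,0,0,8,0,0.65,0,0,8,0,0.73,0,0,8,0,0.79,0,0,8,0,0.82,0,0,8,0,0.82,0,0], "squeeze": 40}}

```text
t: 8.23
eef_pos: [0.5577, -0.0512, 0.0426]
ee_rot: [-3.138, -0.0, 1.454]
wrist_force: [-7.6, -0.1, 2.4]
opening: 0.0138
gripper_force: 40.0
```

```bash
python3 - <<'E'
from h import *
s=get_state();print(gpos(),s['wrist_force'],s['torque'],s['ee_rot'],gshift(.112,.0425))
E
```

```text
[1.0764e+02 5.0000e-02 4.2580e+01] [-7.62872267 -0.13389081  2.35988468] [ 4.55936419e-04  1.55021642e+00 -3.07694821e-02] [-3.13804529e+00 -2.62809938e-04  1.45375627e+00] [-0.    0.11  0.  ]
```

>>> {"op": "move_arm", "data": {"plan": [8,0,0.03,0,0,8,0,0.06,0,0,8,0,0.09,0,0,8,0,0.12,0,0,8,0,0.12,0,0,8,0,0.12,0,0]}}

```text
t: 8.73
eef_pos: [0.5618, -0.0517, 0.0425]
ee_rot: [-3.137, -0.0, 1.454]
wrist_force: [-8.2, 0.0, 3.9]
opening: 0.0138
gripper_force: 40.0
```

```bash
python3 - <<'E'
from h import *
s=get_state();print(gpos(),s['wrist_force'],s['torque'],s['ee_rot'],gshift(.112,.0425))
E
```

```text
[1.118e+02 8.000e-02 4.254e+01] [-8.18215922  0.0305778   3.87973837] [0.00457921 1.90871899 0.01397779] [-3.13687012e+00 -3.24112803e-04  1.45382153e+00] [-0.    0.01  0.  ]
```

>>> {"op": "move_arm", "data": {"plan": [8,0,0.02,0,0,8,0,0.04,0,0,8,0,0.06,0,0,8,0,0.06,0,0,8,0,0.06,0,0]}}

```text
t: 9.15
eef_pos: [0.5635, -0.0519, 0.0425]
ee_rot: [-3.135, -0.0, 1.454]
wrist_force: [-11.6, 1.0, 6.5]
opening: 0.0139
gripper_force: 40.0
```

>>> {"op": "move_arm", "data": {"plan": [8,0,0.02,0,0,8,0,0.04,0,0,8,0,0.04,0,0,8,0,0.04,0,0]}}

```text
t: 9.48
eef_pos: [0.5637, -0.0519, 0.0426]
ee_rot: [-3.132, -0.0, 1.454]
wrist_force: [-18.8, 0.2, 11.3]
opening: 0.0139
gripper_force: 40.0
```

>>> {"op": "move_arm", "data": {"plan": [8,0,0.03,-0.01,0,8,0,0.03,-0.01,0,8,0,0.03,-0.01,0,8,0,0.03,-0.01,0,8,0,0.03,-0.01,0,8,0,0.03,-0.01,0]}}

```text
t: 9.98
eef_pos: [0.5638, -0.0519, 0.0427]
ee_rot: [-3.13, -0.001, 1.454]
wrist_force: [-20.9, -0.3, 11.8]
opening: 0.0137
gripper_force: 40.0
```

```bash
python3 - <<'E'
from h import *
im=snapshot("wrist");cv2.imwrite("pics/w7.png",im)
s=get_state();print(gpos(),s['wrist_force'],s['gripper_force'],s['ee_rot'],s['joint_vel'].round(4))
E
```

```text
[1.1381e+02 1.0000e-01 4.2620e+01] [-20.83002655   0.40215738  12.05224673] 40.02197474241257 [-3.12969695e+00 -5.69965224e-04  1.45406076e+00] [-0.0007  0.0002 -0.0005 -0.0006 -0.0017  0.0007]
```

View pics/w7.png

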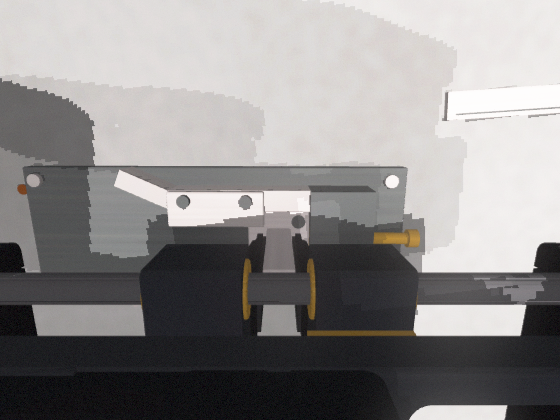

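The slide's leading face is on the stop block at (309,222). The plunger tail sticks out of the back at (373–420,238). The push is steady at about 21 N, so I'm handing in.

```bash
python3 -c "
from cell import *
print(close_job())"
```

```text
the job is handed in; nothing more can be done
None
```

I handed the job in with the slide gripped (40 N) hard on the stop, plunger in, pushing at a steady 21 N or so along the channel; no bystander was touched, and the judge's result was not shown.

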